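# Put the ink knives away in their stand

### The job

A squeegee has been left lying over the knife stand: first lift it off and set it down on the pink foam pad, blade up. Then take the two ink knives out of the sloping rack and drop each, blade down, into the stand's pocket of its own colour, all the way to the bottom: red knife in the red pocket, yellow knife in the yellow pocket. Leave the ink tin, the tape roll and the parts bin where they are.

Things in the scene. Friction and masses are not known exactly. Their poses are not given: they have to be found in the camera images.
- holder: Knife stand, fixed to the bench: dark base plate 70 (x) by 150 (y) by 8 mm with two upright square tubes side by side along its y axis, the red one at y = +40 mm and the yellow one at y = -40 mm. Each tube is 36 mm square outside and 30 mm inside (3 mm walls); its floor is 8 mm and its open rim 100 mm above the bench. Origin: centre of the underside.
- pocket_red (a point): Centre of the floor of the red pocket (30 mm square, 92 mm deep); axes as the stand's.
- pocket_yellow (a point): Centre of the floor of the yellow pocket (30 mm square, 92 mm deep); axes as the stand's.
- squeegee: Squeegee: wooden body 40 (x) by 150 (y) by 34 mm high with a green rubber blade, 8 mm thick, standing 18 mm up from the middle of its top along its length. About 220 g. Origin: centre of the flat wooden underside, z up towards the blade. At the start it rests on the stand's rim (underside 100 mm above the bench), covering both pockets.
- foam_pad: Pink foam pad, fixed, 150 (x) by 200 (y) by 25 mm thick. Origin: centre of the underside.
- rack: Sloping rack, fixed: base 150 by 150 by 8 mm with an aluminium panel leaning 30 degrees from vertical, its top (90 mm high) towards the rack's -x, the robot side. Two slots 90 mm apart (y = +45 and -45 mm), each 80 mm long along the slope, 7 by 20 mm inside, open at the top; a knife comes out along its own length. Origin: centre of the underside.
- knife_red: Ink knife, 190 mm long, 60 g. Origin: centre of the blade's tip; z runs from the tip to the handle's end. Steel blade 16 mm (y) by 4 mm (x) up to 88 mm, brass collar of diameter 15 mm to 96 mm, round red handle of diameter 18 mm to 190 mm. At the start its blade is in a slot of the rack and the handle sticks out, leaning 30 degrees. Which slot holds which colour varies.
- knife_yellow: Ink knife, 190 mm long, 60 g. Origin: centre of the blade's tip; z runs from the tip to the handle's end. Steel blade 16 mm (y) by 4 mm (x) up to 88 mm, brass collar of diameter 15 mm to 96 mm, round yellow handle of diameter 18 mm to 190 mm. At the start its blade is in a slot of the rack and the handle sticks out, leaning 30 degrees. Which slot holds which colour varies.
- knife_red_grip (a point): Point on the axis of the red knife's handle, 150 mm from the blade's tip and 40 mm from the handle's end; axes as the knife's.
- knife_yellow_grip (a point): Point on the axis of the yellow knife's handle, 150 mm from the blade's tip and 40 mm from the handle's end; axes as the knife's.
- ink_tin: Bystander: closed white and green tin, 72 mm in diameter, 85 mm high. Origin: centre of the underside.
- tape_roll: Bystander: orange roll of tape lying flat, 90 mm in diameter, 24 mm high. Origin: centre of the underside.
- parts_bin: Bystander: open red bin 90 (x) by 120 (y) by 60 mm high. Origin: centre of the underside.
Not all that is in view belongs to the job. There is more than one size of the knife_yellow; the one meant has the size given above.

How it is judged:
On the way, in this order (a step that is already met when the one before it is completed fails the run):
1. the squeegee lies on the foam pad, blade up, released (x of squeegee in the frame of foam_pad between -0.075 and 0.075 m and y of squeegee in the frame of foam_pad between -0.1 and 0.1 m and z of squeegee in the frame of foam_pad between 0.02 and 0.029 m and angle between squeegee's own z axis and vertical below 0.12 rad and linear speed of squeegee below 0.02 m/s and contact force between squeegee and the fingers below 0.05 N), for 0.2 s.
2. one of the knives stands blade down at the bottom of its own pocket (((x of knife_red in the frame of pocket_red between -0.015 and 0.015 m and y of knife_red in the frame of pocket_red between -0.015 and 0.015 m and z of knife_red in the frame of pocket_red between -0.005 and 0.01 m and angle between knife_red's own z axis and vertical below 0.35 rad) or (x of knife_yellow in the frame of pocket_yellow between -0.015 and 0.015 m and y of knife_yellow in the frame of pocket_yellow between -0.015 and 0.015 m and z of knife_yellow in the frame of pocket_yellow between -0.005 and 0.01 m and angle between knife_yellow's own z axis and vertical below 0.35 rad))), for 0.2 s.
At the end, for the whole second after the job is handed in: Squeegee on the pad, its middle over it, blade up, level to 0.12 rad; red knife in the red pocket and yellow in the yellow, blade tips within 10 mm of the pocket floor, handles up (within 0.35 rad of vertical); all released and at rest (all of step 1 and x of knife_red in the frame of pocket_red between -0.015 and 0.015 m and y of knife_red in the frame of pocket_red between -0.015 and 0.015 m and z of knife_red in the frame of pocket_red between -0.005 and 0.01 m and angle between each of knife_red, knife_yellow's own z axis and vertical below 0.35 rad and linear speed of each of knife_red, knife_yellow below 0.05 m/s and contact force between each of knife_red, knife_yellow and the fingers below 0.05 N and x of knife_yellow in the frame of pocket_yellow between -0.015 and 0.015 m and y of knife_yellow in the frame of pocket_yellow between -0.015 and 0.015 m and z of knife_yellow in the frame of pocket_yellow between -0.005 and 0.01 m); the robot touches nothing.
It fails at once if the ink tin is shoved more than 30 mm or tipped (distance of ink_tin from where it was at the start of the episode above 0.03 m or angle between ink_tin's own z axis and vertical above 0.35 rad).
It fails at once if the tape roll is shoved more than 30 mm or tipped (distance of tape_roll from where it was at the start of the episode above 0.03 m or angle between tape_roll's own z axis and vertical above 0.35 rad).
It fails at once if the parts bin is shoved more than 30 mm or tipped (distance of parts_bin from where it was at the start of the episode above 0.03 m or angle between parts_bin's own z axis and vertical above 0.35 rad).
It also fails if it takes over 72 s, if anything falls off the work surface, if the arm or the gripper's body presses on something with over 40 N, if the wrist force passes 120 N, or if a joint passes its speed limit or range.

### The arm

A 6-joint arm with a two-finger parallel gripper is mounted at the origin on the work surface. World frame = base frame: x ahead of the robot, y to its left, z up, the work surface at z = 0. Lengths are in m, angles in rad, forces in N, time in s.
With the tool pointing down it reaches from about 0.225 to 0.725 m from the base axis. Payload 3.1 kg.
Tool frame: the origin (TCP) lies between the finger pads; the fingertips stand 8 mm ahead of it and the grasp point (between the pads) lies 11 mm behind it; z points along the fingers, y is the line along which they close (so a half turn about z gives the same grasp; the last joint's range is limited). The gripper opens to 85 mm and grips with 20 to 120 N. Pads are 22 mm wide; open, the fingers measure 114 mm over their backs; the gripper's body (76 mm by 85 mm) begins 54 mm behind the grasp point. The pads swing forward as they close: fully open they stand 13 mm farther back than shut.
Start: joints at [1.209, 0.048, 0.099, 1.622, 0, 1.443], TCP at [0.122, 0.511, 0.239] pointing down, gripper open.
Joint ranges: [-2.91, 2.91], [-0.99, 1.94], [-1.21, 1.42], [-2.12, 2.29], [-1.49, 1.47], [-3.14, 3.14]. Speed limits (rad/s): [2.79, 2.79, 3.14, 3.14, 3.14, 3.14].

### API

Orientations are given as a 3x3 rotation matrix whose columns are the frame's x, y, z axes.
In Python, from rig import sensors, cams, arm, nets gives the robot as it stands. The module is installed in compiled form; this text tells all that it offers.
- The arm moves only by the tool play_rows, never from a script. Its argument "increments" is a list that holds one entry, the list of rows, each a list of 6 numbers: the shift along the world's x, y, z in m, then the turn, a rotation vector about the world's x, y, z in degrees. A call has 1 to 10 rows; each row is the pose to reach, as a shift and turn from the pose commanded when the call began; what a row does not reach only later rows make up. A row lasts 1/10 s, in which the tool goes at most 50 mm and 8.59 degrees, less where a joint would pass 70% of its speed; a pose out of reach is approached as far as the arm can. A call with a gripper value outside its range is refused whole. "grip" is the opening, from 0 (shut) to 1 (fully open), set as the call begins (left out, the last holds). The fingers move at their own pace and stop on an object; "newtons" is the grip in N (left out, the last holds). Time passes only in rows, so rows that repeat a pose let the fingers close. It gives the time, the measured TCP pose, the force, the opening and the grip force at its end, in the units of the state.
- sensors.observe(): the state, without advancing time (a new reading comes with each control period).
- cams.grab_frame(name): name is "scene" or "top" or "wrist"; returns the picture (384x512x3 uint8, red, green, blue); there is no depth.
- cams.camera_model(name): a dict with "intrinsics" (3x3 intrinsics, pixels), "dist_coeffs" ([k1, k2, p1, p2, k3] as OpenCV has them; the pictures are not rectified), "R" (3x3) and "t" (3): a world point X has camera coordinates R X + t; the wrist camera has in their place "hand_eye" (4x4, takes a point from camera to tool coordinates, whose origin is the TCP and whose axes are the flange's). Camera axes: x right, y down, z forward; pixel columns grow to the right and rows downward; lengths in m; the calibration is good to about 2 mm. A picture is of the moment at which its call begins: read the wrist's pose just before it. camera_model takes no time and is no camera call.
- arm.finish_job(): hands the job in; it is judged then, once.
Trained networks look in the newest picture that a camera, given by its name, has taken for a name from the list of things; names that differ only in an ending like _2 or _b are one class to them, and where a whole thing is asked for, a point or a joint stands for the part that bears it (a point fixed in the world has none). Each returns a list of dicts, best first, with "score" (0 to 1); they miss things now and then, are a little off and sometimes report something else, mostly with a low value. They report only what shows in the picture. A call takes as long as a camera call. They do not tell look-alikes from the thing itself.
- nets.regions_of(camera, query): "mask" (384x512 bool, what is visible of it) and "position" ([column, row] as shares, 0 to 1, of the picture: columns of its width, rows of its height, amid what is visible of it).
- nets.pinpoint(camera, query): "position" ([column, row] as shares, 0 to 1, of the picture: columns of its width, rows of its height: a listed point, or the origin of a listed thing).
The state is a dict: "time": time; "joint_pos": joint angles; "qd": joint speeds; "effort": joint torques, N m; "position": TCP position; "eef_rot": TCP orientation; "force": force on the tool from outside, world axes, zero at the start; "wrist_torque": the same for the moment, N m; "width": opening from 0.0 (shut) to 1.0 (fully open); "grip_force": force on a finger pad.
Only numpy, scipy, OpenCV 4.12 (cv2) and the standard library are available. Lean on these libraries where they do the work, as an engineer would, in place of code of your own. Each camera call takes 0.05 s, during which the arm holds its last target. There are 200 camera calls.

## Working session

There is one attempt and no reset: what is moved stays moved. The work goes in short steps, Python scripts to look and compute and a tool call to move; the robot and the scene stay as the last step left them, time stands still between calls to the robot, and variables do not carry over. Pictures are saved under pics/ and viewed, at most 10 in all, crops included, and the job is handed in when it is done.

Besides the shell and the picture viewer there is one more tool, called after ">>>" as a command line: name --argument value ..., lists and objects as JSON in quotes. play_rows: Moves the arm, as the interface text tells. Its arguments: {"type":"object","properties":{"increments":{"type":"array","items":{"type":"array","items":{"type":"array","items":{"type":"number"}}}},"grip":{"type":"number"},"newtons":{"type":"number"}},"required":["increments"]}

```bash
mkdir -p pics
python3 - <<'E'
from rig import sensors,cams,nets
import cv2,numpy as np
for c in ['scene','top']:
    im=cams.grab_frame(c); cv2.imwrite(f'pics/{c}0.png',cv2.cvtColor(im,cv2.COLOR_RGB2BGR))
    m=cams.camera_model(c); print(c,m)
    for q in ['holder','squeegee','foam_pad','rack','knife_red','knife_yellow','knife_red_grip','knife_yellow_grip','ink_tin','tape_roll','parts_bin']:
        print(q,[(round(d['score'],2),round(d['position'][0]*512),round(d['position'][1]*384)) for d in nets.pinpoint(c,q)][:4])
print(sensors.observe()['time'], cams.camera_model('wrist'))
E
```

```text
scene {'intrinsics': array([[361.8000082 ,   0.        , 254.1399798 ],
       [  0.        , 361.8000082 , 187.42125061],
       [  0.        ,   0.        ,   1.        ]]), 'dist_coeffs': array([-0.00897262,  0.        ,  0.        ,  0.        ,  0.        ]), 'R': array([[-0.69757257,  0.71629854,  0.01757607],
       [ 0.56007954,  0.56040842, -0.61012566],
       [-0.4468819 , -0.41576292, -0.79210969]]), 't': array([ 0.35421454, -0.2573256 ,  1.48252502])}
holder []
squeegee [(0.7, 250, 209), (0.63, 245, 192)]
foam_pad [(0.77, 193, 154)]
rack [(0.93, 316, 256), (0.35, 345, 243), (0.23, 254, 287)]
knife_red []
knife_yellow [(0.63, 361, 239), (0.46, 371, 268)]
knife_red_grip [(0.75, 344, 243), (0.58, 245, 192)]
knife_yellow_grip [(0.73, 346, 241), (0.56, 387, 302), (0.49, 327, 219), (0.41, 386, 228)]
ink_tin [(0.66, 156, 204)]
tape_roll [(0.67, 286, 181)]
parts_bin [(0.86, 254, 285)]
top {'intrinsics': array([[348.23511128,   0.        , 252.60370749],
       [  0.        , 348.23511128, 188.57702454],
       [  0.        ,   0.        ,   1.        ]]), 'dist_coeffs': array([-
[... 697 characters left out ...]
1, 337, 127)]
tape_roll [(0.7, 264, 249)]
parts_bin [(0.68, 197, 139), (0.51, 173, 205)]
1.2 {'intrinsics': array([[326.80787194,   0.        , 254.3467724 ],
       [  0.        , 326.80787194, 193.32723348],
       [  0.        ,   0.        ,   1.        ]]), 'dist_coeffs': array([0.00899555, 0.        , 0.        , 0.        , 0.        ]), 'hand_eye': array([[-3.84909397e-04, -9.52774673e-01, -3.03677913e-01,
         7.70791163e-02],
       [ 9.99999889e-01, -4.49217344e-04,  1.41905458e-04,
         5.16811117e-04],
       [-2.71621312e-04, -3.03677825e-01,  9.52774740e-01,
        -1.32911397e-01],
       [ 0.00000000e+00,  0.00000000e+00,  0.00000000e+00,
         1.00000000e+00]])}
```

View pics/scene0.png

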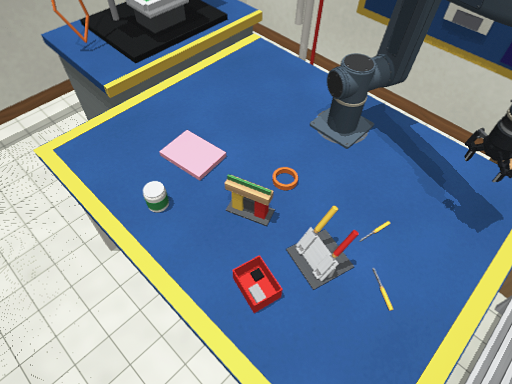

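View pics/top0.png

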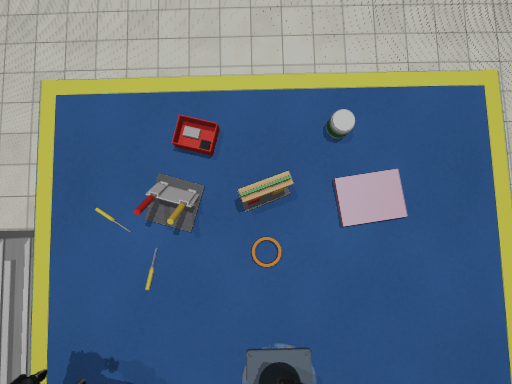

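The pictures show the following:

- **Stand and squeegee:** the squeegee lies on the stand at top (265,187).
- **Foam pad:** at top (370,197).
- **Rack:** at top (173,204), with a red handle at (145,205) and a yellow handle at (177,212).
- **Bystanders:** tin at (340,123), tape at (266,252) and bin at (196,135).

Yellow knife candidates in the top view are the racked one (177,212), a loose one (112,219) and a loose one (152,270). The last two lie flat on the bench and are look-alikes. The description says the blade is in a rack slot, so I take (177,212), or (327,219) in the scene view.

The only red knife is at (145,205). Other red things are the bin and the red pocket.

```bash
cat > h.py <<'E'
import numpy as np,cv2
from scipy.optimize import minimize
from rig import cams
M={}
def model(c,st=None):
    m=cams.camera_model(c)
    if c=='wrist':
        T=np.eye(4);T[:3,:3]=st['eef_rot'];T[:3,3]=st['position'];W=np.linalg.inv(T@m['hand_eye']);m['R']=W[:3,:3];m['t']=W[:3,3]
    return m
def proj(m,P): return cv2.projectPoints(np.asarray(P,float).reshape(-1,3),cv2.Rodrigues(np.array(m['R']))[0],np.array(m['t']),m['intrinsics'],m['dist_coeffs'])[0][:,0]
def ray(m,uv):
    p=cv2.undistortPoints(np.array(uv,float).reshape(1,1,2),m['intrinsics'],m['dist_coeffs'])[0,0]
    d=np.array(m['R']).T@np.r_[p,1]; return -np.array(m['R']).T@m['t'],d/np.linalg.norm(d)
def onz(m,uv,z):
    o,d=ray(m,uv); return o+d*(z-o[2])/d[2]
def box(cx,cy,z0,sx,sy,sz): return np.array([[cx+a*sx/2,cy+b*sy/2,z0+c*sz] for a in(-1,1) for b in(-1,1) for c in(0,1)])
def cyl(d,z0,z1): return np.array([[d/2*np.cos(a),d/2*np.sin(a),z] for a in np.arange(0,6.28,.4) for z in(z0,z1)])
def Rz(a): return cv2.Rodrigues(np.array([0,0,float(a)]))[0]
def Ry(a): return cv2.Rodrigues(np.array([0,float(a),0]))[0]
def sil(m,hulls,S=4):
    im=np.zeros((384*S,512*S),np.uint8)
    for h in hulls:
        p=cv2.convexHull((((proj(m,h)+.5)*S-.5)*16).astype(np.int32)); cv2.fillConvexPoly(im,p,255,shift=4)
    return cv2.resize(im,(512,384),interpolation=cv2.INTER_AREA)/255.
def fit(obs,pts,x0,step):
    # obs: [(model,mask,ignore)], pts(x)->hulls ; maximise IoU
    def L(x):
        s=0
        for m,k,ig in obs:
            a=sil(m,pts(x)); a=np.where(ig,0,a); b=np.where(ig,0,k*1.)
            s+=np.abs(a-b).sum()/max(b.sum(),1)
        return s/len(obs)
    x0=np.array(x0,float); best=None
    for r in range(2):
        sim=np.vstack([x0]+[x0+np.eye(len(x0))[i]*step[i]*(1-1.5*r) for i in range(len(x0))])
        best=minimize(L,x0,method='Nelder-Mead',options=dict(initial_simplex=sim,maxiter=150,xatol=1e-4,fatol=1e-4)); x0=best.x
    return best.x,best.fun
SHAPE={'foam_pad':[box(0,0,0,.15,.2,.025)],'squeegee':[box(0,0,0,.04,.15,.034),box(0,0,.034,.008,.15,.018)],
'holder':[box(0,0,0,.07,.15,.008),box(0,.04,0,.036,.036,.1),box(0,-.04,0,.036,.036,.1)]}
def rigid(name,z):
    return lambda x:[h@Rz(x[2]).T+[x[0],x[1],z] for h in SHAPE[name]]
E
python3 - <<'E'
from h import *
from rig import nets
import pickle
C=['scene','top'];mk={};im={}
for c in C:
    im[c]=cams.grab_frame(c)
    for q in ['holder','squeegee','foam_pad','rack','knife_red','knife_yellow']:
        r=nets.regions_of(c,q); mk[c,q]=r
        print(c,q,[(round(d['score'],2),int(d['mask'].sum()),round(d['position'][0]*512),round(d['position'][1]*384)) for d in r][:4])
pickle.dump((im,mk),open('obs.pkl','wb'))
m={c:model(c) for c in C}
t=m['top']
for q,uv,z in [('pad',(370,197),.025),('sq',(265,187),.134),('rack',(173,204),0.0),('red',(145,205),.13),('yel',(177,212),.13)]: print(q,onz(t,uv,z).round(3))
E
```

```text
scene holder [(0.78, 915, 249, 210)]
scene squeegee [(0.65, 786, 247, 191)]
scene foam_pad [(0.95, 1922, 193, 153)]
scene rack [(0.56, 2250, 319, 257), (0.2, 235, 326, 221)]
scene knife_red [(0.5, 252, 346, 242)]
scene knife_yellow [(0.61, 177, 326, 219), (0.44, 146, 380, 292)]
top holder [(0.76, 384, 266, 199)]
top squeegee [(0.72, 874, 268, 187)]
top foam_pad [(0.71, 3293, 368, 198)]
top rack [(0.59, 2299, 173, 202), (0.46, 144, 173, 215), (0.17, 3264, 369, 200)]
top knife_red [(0.69, 222, 145, 205)]
top knife_yellow [(0.75, 176, 172, 213), (0.46, 94, 106, 215)]
pad [ 0.539 -0.293  0.025]
sq [0.566 0.029 0.134]
rack [0.534 0.312 0.   ]
red [0.524 0.359 0.13 ]
yel [0.503 0.271 0.13 ]
```

```bash
cat > fit0.py <<'E'
from h import *
import pickle
im,mk=pickle.load(open('obs.pkl','rb')); C=['scene','top']; m={c:model(c) for c in C}
dil=lambda k:cv2.dilate(k.astype(np.uint8),np.ones((3,3)))>0
g=lambda c,q:mk[c,q][0]['mask']
Z=np.zeros((384,512),bool)
for q,z,x0 in [('foam_pad',0,(.539,-.293,.05)),('squeegee',.1,(.566,.029,.3)),('holder',0,(.566,.029,.3))]:
    for a0 in (0,.15,.3):
        obs=[(m[c],g(c,q),g(c,'squeegee') if q=='holder' else (dil(g(c,'holder'))&~g(c,q) if q=='squeegee' else Z)) for c in C]
        x,f=fit(obs,rigid(q,z),(x0[0],x0[1],a0),(.01,.01,.1)); print(q,x.round(4),round(f,3))
# rack base + knives
for nm in ['knife_red','knife_yellow']:
    H=cyl(.018,.096,.19); 
    def pts(x): # x: point at grip (150mm), yaw ; lean 30deg toward rack -x
        R=Rz(x[3])@Ry(-np.pi/6); return [(H-[0,0,.15])@R.T+x[:3]]
    for cs in (C,):
      x0=[.524,.359,.13] if 'red' in nm else [.503,.271,.13]
      obs=[(m[c],g(c,nm),Z) for c in cs]
      for a0 in(-.4,0,.4):
        x,f=fit(obs,pts,x0+[a0],(.01,.01,.02,.2)); print(nm,x.round(4),round(f,3))
vis=im['top'].copy()
E
python3 fit0.py
```

```text
foam_pad [ 0.5394 -0.2928  0.1299] 0.036
foam_pad [ 0.5394 -0.2925  0.1257] 0.036
foam_pad [ 0.5394 -0.2921  0.1255] 0.036
squeegee [0.5681 0.0299 0.3268] 0.059
squeegee [0.5683 0.0299 0.3292] 0.059
squeegee [0.5682 0.0299 0.327 ] 0.06
holder [0.5647 0.031  0.364 ] 0.108
holder [0.5643 0.0313 0.3668] 0.109
holder [0.5646 0.0313 0.3632] 0.108
knife_red [ 0.5246  0.3608  0.1426 -0.3092] 0.215
knife_red [ 0.524   0.3609  0.143  -0.3193] 0.219
knife_red [ 0.5237  0.3607  0.1433 -0.3054] 0.22
knife_yellow [ 0.4981  0.2737  0.1408 -0.281 ] 0.178
knife_yellow [ 0.4976  0.2736  0.1423 -0.2903] 0.186
knife_yellow [ 0.4981  0.2736  0.1406 -0.279 ] 0.181
```

Run:
```python
from rig import sensors
s=sensors.observe();print(s['time'],s['position'],s['eef_rot'].round(3) if hasattr(s['eef_rot'],'round') else s['eef_rot'],s['width'],s['force'])
```

```text
1.9 [0.12161896 0.51071634 0.23930939] [[-0.973  0.232 -0.   ]
 [ 0.232  0.973  0.   ]
 [ 0.     0.    -1.   ]] 1.001866430215835 [ 0.43787775  0.73322689 -0.3437609 ]
```

>>> play_rows --increments '[[[0.03,-0.032,0.01,0,0,-5.8],[0.06,-0.064,0.02,0,0,-11.6],[0.09,-0.096,0.02,0,0,-17.4],[0.12,-0.128,0.02,0,0,-23.2],[0.15,-0.16,0.02,0,0,-29],[0.18,-0.192,0.02,0,0,-34.8],[0.21,-0.224,0.02,0,0,-40.6],[0.24,-0.256,0.02,0,0,-46.4],[0.27,-0.288,0.02,0,0,-52],[0.3,-0.32,0.02,0,0,-57.7]]]' --grip 1

```text
time: 2.9
position: [0.4227, 0.1892, 0.2596]
eef_rot: [[-0.32, 0.947, 0.001], [0.947, 0.32, 0.0], [0.0, 0.001, -1.0]]
force: [0.2, 1.3, -0.3]
width: 1.0
grip_force: 0.0
```

>>> play_rows --increments '[[[0.03,-0.032,0,0,0,0],[0.06,-0.064,0,0,0,0],[0.09,-0.096,0,0,0,0],[0.12,-0.128,0,0,0,0],[0.146,-0.161,0,0,0,0],[0.146,-0.161,0,0,0,0]]]'

```text
time: 3.5
position: [0.57, 0.0254, 0.2574]
eef_rot: [[-0.319, 0.948, -0.001], [0.948, 0.319, -0.002], [-0.001, -0.001, -1.0]]
force: [0.0, -0.2, -0.1]
width: 0.999
grip_force: 0.0
```

```bash
cat > sq.py <<'E'
from h import *
from rig import sensors,nets
s=sensors.observe(); im=cams.grab_frame('wrist'); print(s['time'],np.array(s['position']).round(4),np.array(s['eef_rot']).round(3).tolist())
m=model('wrist',s); r=nets.regions_of('wrist','squeegee'); h=nets.regions_of('wrist','holder')
print([(d['score'],d['mask'].sum()) for d in r],[(d['score'],d['mask'].sum()) for d in h])
k=r[0]['mask']; hm=h[0]['mask'] if h else np.zeros_like(k)
Z=np.zeros_like(k)
x,f=fit([(m,k,hm&~k)],rigid('squeegee',.1),(.568,.03,.33),(.01,.01,.1));print('sq',x.round(4),f)
if h:
    y,f=fit([(m,hm,k)],rigid('holder',0),(.568,.03,.33),(.01,.01,.1));print('holder',y.round(4),f)
v=cv2.cvtColor(im,cv2.COLOR_RGB2BGR)
for hu in rigid('squeegee',.1)(x): cv2.polylines(v,[cv2.convexHull(proj(m,hu).astype(np.int32))],1,(255,0,255),1)
if h:
    for hu in rigid('holder',0)(y): cv2.polylines(v,[cv2.convexHull(proj(m,hu).astype(np.int32))],1,(255,255,0),1)
cv2.imwrite('pics/w1.png',v)
E
python3 sq.py
```

```text
3.5 [0.57   0.0254 0.2574] [[-0.319, 0.948, -0.001], [0.948, 0.319, -0.002], [-0.001, -0.001, -1.0]]
[(0.67, np.int64(8501)), (0.46, np.int64(1303))] [(0.56, np.int64(1189))]
sq [0.5684 0.031  0.3331] 0.03239203692299176
holder [0.5646 0.0313 0.359 ] 0.2960017340269441
```

View pics/w1.png

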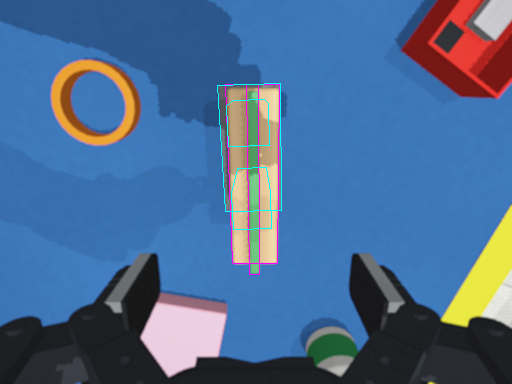

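The fit outlines the squeegee well in the wrist picture: wooden body from (235,87) to (277,262), between the open fingers. The stand is hidden beneath it. Now I descend and grip.

>>> play_rows --increments '[[[0,0.001,-0.04,0,0,0.4],[0,0.001,-0.08,0,0,0.4],[0,0.001,-0.11,0,0,0.4],[0,0.001,-0.13,0,0,0.4],[0,0.001,-0.148,0,0,0.4],[0,0.001,-0.148,0,0,0.4],[0,0.001,-0.148,0,0,0.4]]]'

```text
time: 4.35
position: [0.567, 0.0318, 0.1119]
eef_rot: [[-0.332, 0.943, -0.0], [0.943, 0.332, 0.0], [0.0, -0.0, -1.0]]
force: [0.8, 0.1, 0.1]
width: 0.998
grip_force: 0.0
```

>>> play_rows --increments '[[[0,0,0,0,0,0],[0,0,0,0,0,0],[0,0,0,0,0,0],[0,0,0,0,0,0],[0,0,0,0,0,0],[0,0,0,0,0,0],[0,0,0,0,0,0],[0,0,0,0,0,0]]]' --grip 0 --newtons 60

```text
time: 5.15
position: [0.5685, 0.0306, 0.1128]
eef_rot: [[-0.33, 0.944, 0.002], [0.944, 0.33, -0.0], [-0.001, 0.002, -1.0]]
force: [-1.2, 0.0, 5.7]
width: 0.46
grip_force: 62.9
```

>>> play_rows --increments '[[[0,0,0.02,0,0,0],[0,0,0.045,0,0,0],[0,-0.02,0.07,0,0,0],[-0.004,-0.055,0.08,0,0,-2],[-0.008,-0.095,0.08,0,0,-4],[-0.012,-0.135,0.08,0,0,-6],[-0.016,-0.175,0.08,0,0,-8],[-0.02,-0.215,0.08,0,0,-10],[-0.024,-0.255,0.08,0,0,-12],[-0.028,-0.29,0.07,0,0,-12]]]'

```text
time: 6.15
position: [0.5394, -0.2616, 0.1812]
eef_rot: [[-0.126, 0.992, 0.001], [0.992, 0.126, -0.001], [-0.001, 0.0, -1.0]]
force: [0.5, 0.9, -2.9]
width: 0.462
grip_force: 62.0
```

>>> play_rows --increments '[[[0,-0.02,-0.02,0,0,0],[0,-0.033,-0.05,0,0,0],[0,-0.033,-0.08,0,0,0],[0,-0.033,-0.11,0,0,0],[0,-0.033,-0.13,0,0,0],[0,-0.033,-0.138,0,0,0],[0,-0.033,-0.142,0,0,0],[0,-0.033,-0.142,0,0,0],[0,-0.033,-0.142,0,0,0]]]'

```text
time: 7.05
position: [0.5406, -0.2928, 0.0406]
eef_rot: [[-0.127, 0.992, 0.002], [0.992, 0.127, -0.001], [-0.002, 0.002, -1.0]]
force: [-0.5, -0.3, -2.8]
width: 0.459
grip_force: 62.0
```

>>> play_rows --increments '[[[0,0,-0.001,0,0,0],[0,0,-0.002,0,0,0],[0,0,-0.003,0,0,0],[0,0,-0.003,0,0,0]]]'

```text
time: 7.45
position: [0.5403, -0.2927, 0.0378]
eef_rot: [[-0.127, 0.992, 0.002], [0.992, 0.127, -0.001], [-0.001, 0.001, -1.0]]
force: [-1.0, 1.1, 3.2]
width: 0.46
grip_force: 62.7
```

>>> play_rows --increments '[[[0,0,0,0,0,0],[0,0,0,0,0,0],[0,0,0,0,0,0],[0,0,0,0,0,0],[0,0,0,0,0,0],[0,0,0,0,0,0]]]' --grip 1

```text
time: 8.05
position: [0.5396, -0.2923, 0.0362]
eef_rot: [[-0.127, 0.992, -0.0], [0.992, 0.127, 0.0], [0.0, -0.0, -1.0]]
force: [0.1, 0.1, -0.2]
width: 1.003
grip_force: 0.0
```

>>> play_rows --increments '[[[0,0,0.03,0,0,0],[0,0,0.07,0,0,0],[0,0,0.11,0,0,0],[0,0,0.15,0,0,0],[0,0,0.19,0,0,0],[0,0,0.22,0,0,0],[0,0,0.22,0,0,0]]]'

```text
time: 8.75
position: [0.5416, -0.2937, 0.2631]
eef_rot: [[-0.127, 0.992, 0.009], [0.992, 0.127, -0.006], [-0.007, 0.008, -1.0]]
force: [0.7, 0.4, 1.3]
width: 1.0
grip_force: 0.0
```

```bash
cat > fit1.py <<'E'
from h import *
from rig import nets,sensors
C=['scene','top'];m={c:model(c) for c in C};im={};K={};Z=np.zeros((384,512),bool)
for c in C:
    im[c]=cams.grab_frame(c)
    for q in ['holder','squeegee','rack','knife_red','knife_yellow']:
        r=nets.regions_of(c,q)
        print(c,q,[(round(d['score'],2),int(d['mask'].sum()),round(d['position'][0]*512),round(d['position'][1]*384)) for d in r][:3])
        K[c,q]=r[0]['mask'] if r else None
    for q in ['pocket_red','pocket_yellow']:
        print(q,[(round(d['score'],2),onz(m[c],np.array(d['position'])*[512,384],.008)[:2].round(4)) for d in nets.pinpoint(c,q)][:2])
O=[]
for cs in (C,['scene'],['top']):
    hx,f=fit([(m[c],K[c,'holder'],Z) for c in cs],rigid('holder',0),(.567,.031,.34),(.01,.01,.1)); print('holder',cs,hx.round(4),round(f,3))
hx,f=fit([(m[c],K[c,'holder'],Z) for c in C],rigid('holder',0),(.567,.031,.34),(.01,.01,.1)); O+=rigid('holder',0)(hx)
for z in(.02,.025):
    sx,f=fit([(m[c],K[c,'squeegee'],Z) for c in C],rigid('squeegee',z),(.54,-.29,.127),(.01,.01,.1)); print('sq',z,sx.round(4),round(f,3))
# knives from colour masks
H=cyl(.018,.096,.19)
def pts(x):
    R=Rz(x[3])@Ry(-np.pi/6); return [(H-[0,0,.15])@R.T+x[:3]]
for nm,x0 in (('knife_red',[.524,.361,.1426,-.3]),('knife_yellow',[.498,.2737,.1408,-.29])):
    obs=[]
    for c in C:
        hsv=cv2.cvtColor(im[c],cv2.COLOR_RGB2HSV); h=hsv[...,0].astype(int)
        col=((h<6)|(h>174)) if 'red' in nm else ((h>17)&(h<34))
        col&=(hsv[...,1]>130)&(hsv[...,2]>70)
        roi=cv2.dilate((sil(m[c],pts(x0))>0).astype(np.uint8),np.ones((11,11)))>0
        obs.append((m[c],col&roi,Z)); print(nm,c,(col&roi).sum(),(K[c,nm]&roi).sum())
    x,f=fit(obs,pts,x0,(.008,.008,.01,.1)); print(nm,x.round(4),round(f,3)); O+=pts(x)
out=[]
for c,(a,b) in zip(C,((225,165),(125,165))):
    v=cv2.cvtColor(im[c],cv2.COLOR_RGB2BGR)[b:b+100 if c=='top' else b+110,a:a+180]; v=cv2.resize(v,None,fx=4,fy=4,interpolation=cv2.INTER_CUBIC)[:300 if c=='top' else 440]
    for o in O: cv2.polylines(v,[(cv2.convexHull(((proj(m[c],o)-[a,b]+.5)*4).astype(np.float32))).astype(np.int32)],1,(255,255,0),1)
    out.append(v[:300] if c=='top' else v[:300+140])
vv=np.vstack(out); s=600/vv.shape[0]; cv2.imwrite('pics/f1.png',cv2.resize(vv,None,fx=s,fy=s,interpolation=cv2.INTER_AREA))
E
python3 fit1.py
```

```text
scene holder [(0.59, 1239, 248, 203)]
scene squeegee [(0.71, 513, 190, 147), (0.24, 578, 155, 195)]
scene rack [(0.65, 2150, 319, 257)]
scene knife_red [(0.76, 240, 346, 244)]
scene knife_yellow [(0.75, 239, 330, 218), (0.75, 2176, 318, 257), (0.61, 126, 378, 225)]
pocket_red [(0.84, array([0.5369, 0.062 ]))]
pocket_yellow [(0.97, array([0.5741, 0.0011]))]
top holder [(0.6, 1084, 264, 192)]
top squeegee [(0.79, 719, 374, 196)]
top rack [(0.78, 2228, 172, 205)]
top knife_red [(0.74, 175, 145, 205), (0.44, 621, 338, 122), (0.3, 2110, 175, 202)]
top knife_yellow [(0.47, 140, 173, 216), (0.45, 44, 103, 216)]
pocket_red [(0.98, array([0.556 , 0.0729]))]
pocket_yellow [(0.68, array([ 0.5831, -0.0064])), (0.18, array([0.5693, 0.2509]))]
holder ['scene', 'top'] [0.5632 0.0334 0.3558] 0.072
holder ['scene'] [0.5623 0.0344 0.3549] 0.067
holder ['top'] [0.5645 0.0311 0.3675] 0.044
sq 0.02 [ 0.5398 -0.2959  0.1279] 0.126
sq 0.025 [ 0.5399 -0.2932  0.1295] 0.106
knife_red scene 190 228
knife_red top 142 175
knife_red [ 0.5212  0.3602  0.1464 -0.2749] 0.206
knife_yellow scene 176 232
knife_yellow top 154 140
knife_yellow [ 0.4972  0.2731  0.1441 -0.2809] 0.177
```

View pics/f1.png

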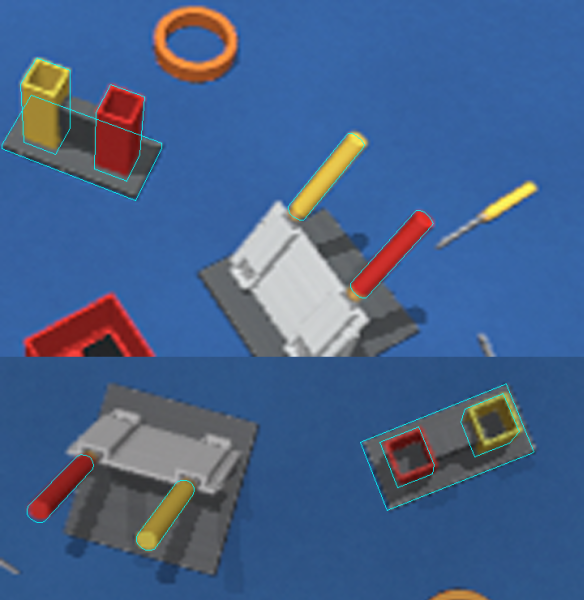

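The overlays sit on the image. The red handle is at scene (346,243) and the yellow racked handle at (330,218), both in rack slots with the full 94 mm handle. The pockets are outlined too, and the squeegee fits best at 25 mm, on the pad. The choice is confirmed. Next I work out the yellow pre-grasp.

```bash
cat > plan.py <<'E'
from h import *
from rig import sensors
from scipy.spatial.transform import Rotation as Ro
A=-.278
U=Rz(A)@[-.5,0,.75**.5]
YR=Rz(A)@[.75**.5,0,.5]
RT=np.c_[np.cross(YR,-U),YR,-U]
HX=np.array([.5636,.0330]);HY=.357
RV=np.c_[[-np.sin(HY),np.cos(HY),0],[np.cos(HY),np.sin(HY),0],[0,0,-1]]
GR={'yellow':np.array([.4972,.2731,.1445]),'red':np.array([.5212,.3602,.1455])}
PK={'red':np.r_[HX+Rz(HY)[:2,:2]@[0,.04],.008],'yellow':np.r_[HX+Rz(HY)[:2,:2]@[0,-.04],.008]}
def go(P,R,s=None):
    s=s or sensors.observe()
    print('pos',np.array(s['position']).round(4),'shift',(P-np.array(s['position'])).round(4),'rot',np.degrees(Ro.from_matrix(R@np.array(s['eef_rot']).T).as_rotvec()).round(2))
E
python3 - <<'E'
from plan import *
print(U.round(3),PK)
go(GR['yellow']+.079*U,RT)
E
```

```text
[-0.481  0.137  0.866] {'red': array([0.5496214 , 0.07047798, 0.008     ]), 'yellow': array([ 0.5775786 , -0.00447798,  0.008     ])}
pos [ 0.5397 -0.2923  0.2564] shift [-0.0805  0.5763 -0.0435] rot [ -2.26 -30.11 -22.69]
```

>>> play_rows --increments '[[[-0.006,0.041,0,-0.16,-2.15,-1.62],[-0.012,0.082,0,-0.32,-4.3,-3.24],[-0.017,0.124,0,-0.48,-6.45,-4.86],[-0.023,0.165,0,-0.64,-8.6,-6.48],[-0.029,0.206,0,-0.8,-10.75,-8.1],[-0.035,0.247,0,-0.96,-12.9,-9.72],[-0.04,0.288,0,-1.12,-15.05,-11.34],[-0.046,0.33,0,-1.28,-17.2,-12.96],[-0.052,0.371,0,-1.44,-19.35,-14.58],[-0.058,0.412,0,-1.6,-21.5,-16.2]]]'

```text
time: 10.55
position: [0.4811, 0.1211, 0.257]
eef_rot: [[0.164, 0.918, 0.361], [0.986, -0.145, -0.079], [-0.02, 0.369, -0.929]]
force: [0.5, 0.7, -0.2]
width: 1.003
grip_force: 0.0
```

>>> play_rows --increments '[[[-0.006,0.041,0,-0.16,-2.15,-1.62],[-0.012,0.082,0,-0.32,-4.3,-3.24],[-0.017,0.124,-0.01,-0.48,-6.45,-4.86],[-0.0225,0.164,-0.025,-0.66,-8.6,-6.5],[-0.0225,0.164,-0.03,-0.66,-8.6,-6.5],[-0.0225,0.164,-0.03,-0.66,-8.6,-6.5]]]'

```text
time: 11.15
position: [0.4577, 0.2843, 0.2244]
eef_rot: [[0.271, 0.835, 0.478], [0.962, -0.234, -0.138], [-0.003, 0.498, -0.867]]
force: [0.6, 0.6, -0.0]
width: 1.001
grip_force: 0.0
```

```bash
cat > look.py <<'E'
from plan import *
from rig import nets
import sys
nm=sys.argv[1]
s=sensors.observe(); im=cams.grab_frame('wrist'); m=model('wrist',s)
v=cv2.cvtColor(im,cv2.COLOR_RGB2BGR)
H=cyl(.018,.096,.19)
def pts(x):
    R=Rz(A)@Ry(-np.pi/6); return [(H-[0,0,.15])@R.T+[x[0],x[1],GR[nm][2]]]
hsv=cv2.cvtColor(im,cv2.COLOR_RGB2HSV); h=hsv[...,0].astype(int)
col=((h<6)|(h>174)) if nm=='red' else ((h>17)&(h<34))
col&=(hsv[...,1]>130)&(hsv[...,2]>50)
roi=cv2.dilate((sil(m,pts(GR[nm]))>0).astype(np.uint8),np.ones((41,41)))>0
Z=np.zeros_like(roi); k=col&roi; print('px',k.sum())
for x0 in (GR[nm][:2],):
    x,f=fit([(m,k,Z)],pts,x0,(.006,.006)); print('fit',x.round(4),f)
for o,c in ((pts(GR[nm])[0],(255,255,0)),(pts(x)[0],(255,0,255))): cv2.polylines(v,[cv2.convexHull(proj(m,o).astype(np.float32)).astype(np.int32)],1,c,1)
cv2.imwrite(f'pics/k_{nm}.png',v); go(GR[nm]+.079*U,RT,s)
E
python3 look.py yellow
```

```text
px 1332
fit [0.4991 0.2725] 0.1475975975975976
pos [0.4577 0.2843 0.2244] shift [ 0.0015 -0.0004 -0.0115] rot [ 0.14 -0.19 -0.19]
```

View pics/k_yellow.png

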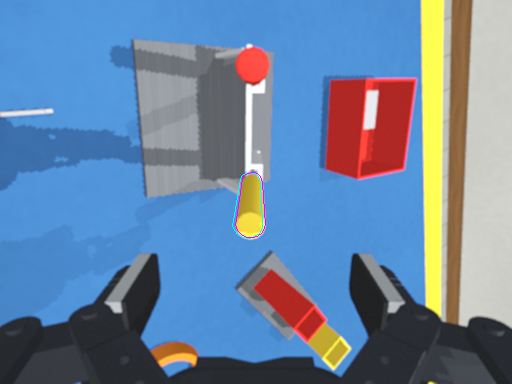

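The wrist picture shows the yellow handle at (251,205), outlined and centred between the fingers. The red handle end is at (252,65). I go down along the axis and grip.

>>> play_rows --increments '[[[0.009,-0.0026,-0.018,0,0,0],[0.018,-0.0052,-0.036,0,0,0],[0.0275,-0.0077,-0.054,0,0,0],[0.0366,-0.01,-0.072,0,0,0],[0.0458,-0.013,-0.0895,0,0,0],[0.0458,-0.013,-0.0895,0,0,0],[0.0458,-0.013,-0.0895,0,0,0]]]'

```text
time: 11.9
position: [0.5057, 0.2692, 0.1378]
eef_rot: [[0.277, 0.832, 0.481], [0.961, -0.24, -0.138], [0.0, 0.5, -0.866]]
force: [-0.1, -0.5, 0.3]
width: 1.0
grip_force: 0.0
```

>>> play_rows --increments '[[[0,0,0,0,0,0],[0,0,0,0,0,0],[0,0,0,0,0,0],[0,0,0,0,0,0],[0,0,0,0,0,0],[0,0,0,0,0,0],[0,0,0,0,0,0],[0,0,0,0,0,0],[0,0,0,0,0,0],[0,0,0,0,0,0]]]' --grip 0 --newtons 40

```text
time: 12.9
position: [0.5051, 0.2709, 0.1371]
eef_rot: [[0.274, 0.833, 0.481], [0.962, -0.238, -0.137], [0.001, 0.5, -0.866]]
force: [-0.9, 0.1, 2.0]
width: 0.197
grip_force: 38.9
```

>>> play_rows --increments '[[[-0.0048,0.0014,0.0087,0,0,0],[-0.0144,0.0041,0.026,0,0,0],[-0.024,0.0069,0.0433,0,0,0],[-0.0337,0.0096,0.0606,0,0,0],[-0.0433,0.0123,0.0779,0,0,0],[-0.0529,0.0151,0.0953,0,0,0],[-0.0577,0.0164,0.1039,0,0,0],[-0.0577,0.0164,0.1039,0,0,0]]]'

```text
time: 13.7
position: [0.4474, 0.2878, 0.2426]
eef_rot: [[0.274, 0.832, 0.483], [0.962, -0.238, -0.135], [0.002, 0.501, -0.865]]
force: [-0.5, 0.5, -0.4]
width: 0.196
grip_force: 39.4
```

Run:
```python
from plan import *
s=sensors.observe();print(s['time'],s['force'],s['width'],s['grip_force'])
P=PK['yellow']+[0,0,.139]
go(P+[0,0,.12],RV)
```

```text
13.7 [-0.5016389   0.4789562  -0.42430828] 0.19594312416036636 39.409781098365784
pos [0.4474 0.2878 0.2426] shift [ 0.1302 -0.2923  0.0244] rot [-1.36 30.55 35.52]
```

>>> play_rows --increments '[[[0.013,-0.029,0.015,-0.14,3.05,3.55],[0.026,-0.058,0.024,-0.27,6.11,7.1],[0.039,-0.088,0.024,-0.41,9.16,10.66],[0.052,-0.117,0.024,-0.54,12.22,14.21],[0.065,-0.146,0.024,-0.68,15.27,17.76],[0.078,-0.175,0.024,-0.82,18.33,21.31],[0.091,-0.205,0.024,-0.95,21.38,24.86],[0.104,-0.234,0.024,-1.09,24.44,28.42],[0.117,-0.263,0.024,-1.22,27.5,31.97],[0.13,-0.292,0.024,-1.36,30.55,35.52]]]'

```text
time: 14.7
position: [0.5774, -0.0069, 0.2632]
eef_rot: [[-0.351, 0.936, -0.004], [0.936, 0.351, -0.003], [-0.001, -0.005, -1.0]]
force: [1.1, 0.9, 0.7]
width: 0.199
grip_force: 39.4
```

>>> play_rows --increments '[[[0,0,0,0,0,0],[0,0,0,0,0,0],[0,0,0,0,0,0]]]'

```text
time: 15.0
position: [0.5767, -0.0045, 0.2642]
eef_rot: [[-0.35, 0.937, -0.002], [0.937, 0.35, -0.002], [-0.002, -0.002, -1.0]]
force: [-1.1, 0.3, -0.8]
width: 0.199
grip_force: 39.5
```

```bash
cat > chk.py <<'E'
from plan import *
import sys
from rig import nets
nm=sys.argv[1]
s=sensors.observe(); R=np.array(s['eef_rot']);T=np.array(s['position']); go(PK[nm]+[0,0,.259],RV,s)
KN=[box(0,0,0,.004,.016,.088)@Rz(0).T, cyl(.015,.088,.096), cyl(.018,.096,.13)]
out=[]
for c,(a,b,w,h,f) in {'scene':(215,130,80,100,5),'top':(225,160,80,60,5)}.items():
    im=cams.grab_frame(c); m=model(c)
    v=cv2.resize(cv2.cvtColor(im,cv2.COLOR_RGB2BGR)[b:b+h,a:a+w],None,fx=f,fy=f,interpolation=cv2.INTER_CUBIC)
    # predicted knife axis: tip at TCP+.139*tool z
    ax=np.array([T+R[:,2]*d for d in (.139,.051)])
    ax2=np.array([PK[nm]+[0,0,.092]])
    q=((proj(m,ax)-[a,b]+.5)*f).astype(int); cv2.line(v,q[0].tolist(),q[1].tolist(),(255,0,255),1)
    q=((proj(m,ax2)-[a,b]+.5)*f).astype(int)[0]; cv2.drawMarker(v,q.tolist(),(255,255,0),cv2.MARKER_CROSS,14,1)
    out.append(np.vstack([v,np.zeros((500-v.shape[0],v.shape[1],3),np.uint8)]))
cv2.imwrite(f'pics/c_{nm}.png',np.hstack(out))
E
python3 chk.py yellow
```

```text
pos [ 0.5767 -0.0045  0.2642] shift [0.0009 0.     0.0028] rot [ 0.14 -0.09 -0.02]
```

View pics/c_yellow.png

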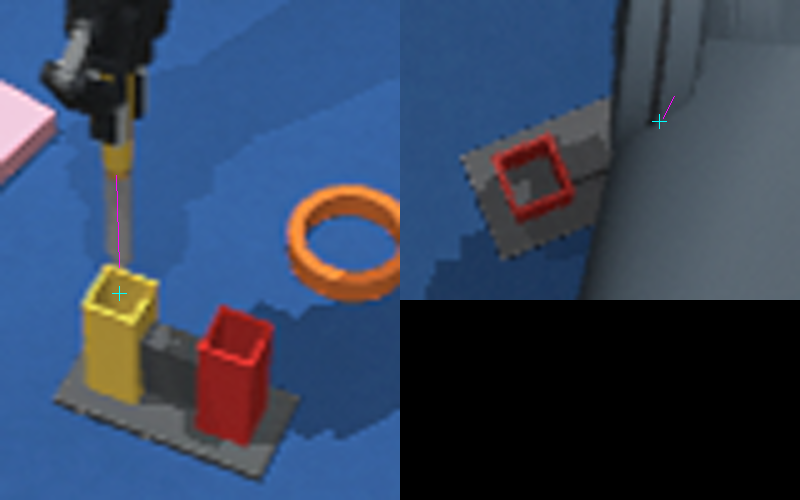

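In the scene crop the yellow knife hangs upright at (118,215) above the yellow pocket. Its axis lines up with the pocket centre (118,292). Lowering now.

>>> play_rows --increments '[[[0.001,0,-0.02,0,0,0],[0.001,0,-0.04,0,0,0],[0.001,0,-0.06,0,0,0],[0.001,0,-0.08,0,0,0],[0.001,0,-0.095,0,0,0],[0.001,0,-0.107,0,0,0],[0.001,0,-0.112,0,0,0],[0.001,0,-0.112,0,0,0]]]'

```text
time: 15.9
position: [0.5778, -0.0047, 0.1523]
eef_rot: [[-0.35, 0.937, -0.002], [0.937, 0.35, -0.003], [-0.002, -0.002, -1.0]]
force: [-0.3, 0.4, -0.5]
width: 0.202
grip_force: 39.5
```

>>> play_rows --increments '[[[0,0,-0.001,0,0,0],[0,0,-0.002,0,0,0],[0,0,-0.003,0,0,0],[0,0,-0.004,0,0,0],[0,0,-0.004,0,0,0]]]'

```text
time: 16.4
position: [0.5783, -0.0049, 0.1487]
eef_rot: [[-0.35, 0.937, -0.001], [0.937, 0.35, -0.003], [-0.003, -0.002, -1.0]]
force: [0.6, -0.8, -0.4]
width: 0.198
grip_force: 39.5
```

>>> play_rows --increments '[[[0,0,0,0,0,0],[0,0,0,0,0,0],[0,0,0,0,0,0],[0,0,0,0,0,0],[0,0,0,0,0,0],[0,0,0,0,0,0]]]' --grip 1

```text
time: 17.0
position: [0.5782, -0.0049, 0.1488]
eef_rot: [[-0.35, 0.937, -0.001], [0.937, 0.35, -0.003], [-0.002, -0.002, -1.0]]
force: [0.1, 0.1, -0.0]
width: 0.999
grip_force: 0.0
```

>>> play_rows --increments '[[[0,0,0.02,0,0,0],[0,0,0.05,0,0,0],[0,0,0.08,0,0,0],[0,0,0.11,0,0,0],[0,0,0.12,0,0,0],[0,0,0.12,0,0,0]]]'

```text
time: 17.6
position: [0.5793, -0.005, 0.2707]
eef_rot: [[-0.35, 0.937, 0.004], [0.937, 0.35, -0.003], [-0.004, 0.002, -1.0]]
force: [0.3, 0.9, 0.1]
width: 1.004
grip_force: 0.0
```

Run:
```python
from plan import *
go(GR['red']+.092*U,RT)
im=cams.grab_frame('wrist');cv2.imwrite('pics/w2.png',cv2.cvtColor(im,cv2.COLOR_RGB2BGR))
```

```text
pos [ 0.5793 -0.005   0.2707] shift [-0.1024  0.3778 -0.0456] rot [  1.46 -30.34 -35.5 ]
```

View pics/w2.png

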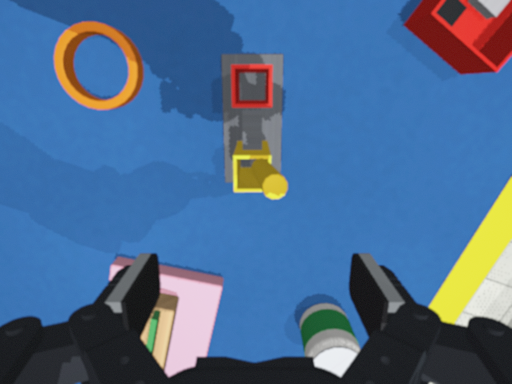

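The yellow knife stands in the yellow pocket, with its handle end at (274,187) leaning slightly away from the empty red pocket at (252,86). Now the red one.

>>> play_rows --increments '[[[-0.01,0.038,0,0.15,-3.03,-3.55],[-0.02,0.076,0,0.29,-6.07,-7.1],[-0.031,0.113,0,0.44,-9.1,-10.65],[-0.041,0.151,0,0.58,-12.14,-14.2],[-0.051,0.189,0,0.73,-15.17,-17.75],[-0.061,0.227,0,0.88,-18.2,-21.3],[-0.071,0.265,0,1.02,-21.24,-24.85],[-0.082,0.302,0,1.17,-24.27,-28.4],[-0.092,0.34,-0.01,1.31,-27.3,-31.95],[-0.102,0.378,-0.03,1.46,-30.34,-35.5]]]'

```text
time: 18.65
position: [0.4755, 0.3746, 0.2383]
eef_rot: [[0.276, 0.832, 0.481], [0.961, -0.241, -0.134], [0.004, 0.5, -0.866]]
force: [1.4, 0.1, -0.4]
width: 1.002
grip_force: 0.0
```

>>> play_rows --increments '[[[0,0,-0.01,0,0,0],[0,0,-0.01,0,0,0],[0,0,-0.01,0,0,0]]]'

```text
time: 18.95
position: [0.476, 0.3718, 0.227]
eef_rot: [[0.274, 0.835, 0.476], [0.962, -0.237, -0.137], [-0.001, 0.496, -0.869]]
force: [1.0, -0.5, 0.3]
width: 1.0
grip_force: 0.0
```

```bash
python3 look.py red; python3 -c "
from plan import *
go(GR['red']-.011*U,RT)"
```

```text
px 1320
fit [0.5239 0.359 ] 0.096301247771836
pos [0.476  0.3718 0.227 ] shift [ 0.0072 -0.0007 -0.0131] rot [-0.01 -0.3  -0.02]
pos [0.4768 0.3718 0.2285] shift [ 0.0497 -0.0131 -0.0926] rot [-0.11 -0.19  0.03]
```

View pics/k_red.png

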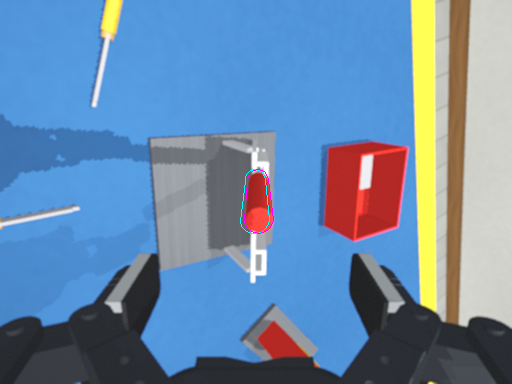

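The red handle at (257,202) is centred between the fingers, and the wrist fit asks for about 2 mm more in x. Closing in.

>>> play_rows --increments '[[[0.01,-0.0027,-0.018,0,0,0],[0.0205,-0.0055,-0.036,0,0,0],[0.031,-0.008,-0.055,0,0,0],[0.041,-0.011,-0.074,0,0,0],[0.0515,-0.0138,-0.0925,0,0,0],[0.0515,-0.0138,-0.0925,0,0,0],[0.0515,-0.0138,-0.0925,0,0,0]]]'

```text
time: 19.7
position: [0.5287, 0.358, 0.1372]
eef_rot: [[0.276, 0.834, 0.478], [0.961, -0.241, -0.135], [0.002, 0.497, -0.868]]
force: [0.9, -0.5, 0.3]
width: 1.0
grip_force: 0.0
```

>>> play_rows --increments '[[[0,0,0,0,0,0],[0,0,0,0,0,0],[0,0,0,0,0,0],[0,0,0,0,0,0],[0,0,0,0,0,0],[0,0,0,0,0,0],[0,0,0,0,0,0],[0,0,0,0,0,0],[0,0,0,0,0,0],[0,0,0,0,0,0]]]' --grip 0 --newtons 40

```text
time: 20.7
position: [0.5285, 0.3595, 0.1373]
eef_rot: [[0.274, 0.833, 0.48], [0.962, -0.239, -0.134], [0.003, 0.498, -0.867]]
force: [1.9, -0.3, 3.4]
width: 0.196
grip_force: 39.3
```

>>> play_rows --increments '[[[-0.0048,0.0014,0.0087,0,0,0],[-0.0144,0.0041,0.026,0,0,0],[-0.024,0.0069,0.0433,0,0,0],[-0.0337,0.0096,0.0606,0,0,0],[-0.0433,0.0123,0.0779,0,0,0],[-0.0529,0.0151,0.0953,0,0,0],[-0.0577,0.0164,0.1039,0,0,0],[-0.0577,0.0164,0.1039,0,0,0]]]'

```text
time: 21.5
position: [0.4693, 0.3765, 0.2406]
eef_rot: [[0.272, 0.835, 0.478], [0.962, -0.237, -0.133], [0.003, 0.496, -0.868]]
force: [0.2, 0.1, -1.7]
width: 0.2
grip_force: 39.4
```

Run:
```python
from plan import *
P=PK['red']+[0,0,.139]
go(P+[0,0,.145],RV)
```

```text
pos [0.4693 0.3765 0.2406] shift [ 0.0803 -0.306   0.0514] rot [-1.39 30.19 35.45]
```

>>> play_rows --increments '[[[0.0,-0.02,0.035,-0.14,3.02,3.55],[0.008,-0.052,0.051,-0.28,6.04,7.09],[0.018,-0.085,0.051,-0.42,9.06,10.64],[0.028,-0.117,0.051,-0.56,12.08,14.18],[0.037,-0.148,0.051,-0.7,15.1,17.73],[0.046,-0.18,0.051,-0.83,18.11,21.27],[0.055,-0.212,0.051,-0.97,21.13,24.82],[0.064,-0.244,0.051,-1.11,24.15,28.36],[0.072,-0.275,0.051,-1.25,27.17,31.9],[0.08,-0.306,0.051,-1.39,30.19,35.45]]]'

```text
time: 22.5
position: [0.5498, 0.0681, 0.2893]
eef_rot: [[-0.35, 0.937, -0.003], [0.937, 0.35, -0.0], [0.001, -0.003, -1.0]]
force: [0.5, 0.1, -0.6]
width: 0.201
grip_force: 39.3
```

>>> play_rows --increments '[[[0,0,0,0,0,0],[0,0,0,0,0,0],[0,0,0,0,0,0]]]'

```text
time: 22.8
position: [0.5494, 0.0704, 0.2902]
eef_rot: [[-0.349, 0.937, -0.0], [0.937, 0.349, -0.0], [-0.0, -0.0, -1.0]]
force: [-0.7, -0.3, -0.9]
width: 0.202
grip_force: 39.2
```

```bash
python3 chk.py red
```

```text
pos [0.5494 0.0704 0.2902] shift [ 0.0002  0.0001 -0.0232] rot [ 0.02 -0.    0.03]
```

View pics/c_red.png

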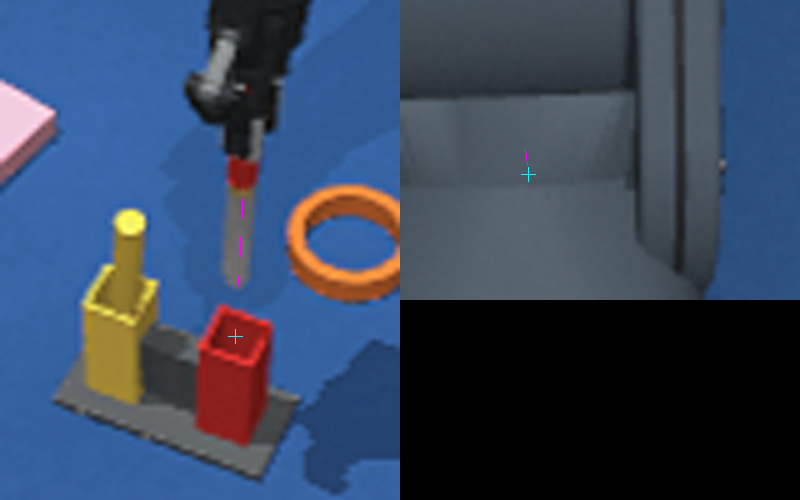

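The yellow knife stands in its pocket. The red knife hangs upright at (238,235), above the red pocket centre (235,336). Lowering.

>>> play_rows --increments '[[[0,0,-0.025,0,0,0],[0,0,-0.05,0,0,0],[0,0,-0.07,0,0,0],[0,0,-0.09,0,0,0],[0,0,-0.11,0,0,0],[0,0,-0.125,0,0,0],[0,0,-0.136,0,0,0],[0,0,-0.141,0,0,0],[0,0,-0.141,0,0,0]]]'

```text
time: 23.8
position: [0.5497, 0.0699, 0.1498]
eef_rot: [[-0.349, 0.937, 0.001], [0.937, 0.349, -0.001], [-0.001, 0.0, -1.0]]
force: [0.2, 0.0, -0.3]
width: 0.198
grip_force: 39.3
```

>>> play_rows --increments '[[[0,0,0,0,0,0],[0,0,0,0,0,0],[0,0,0,0,0,0],[0,0,0,0,0,0],[0,0,0,0,0,0],[0,0,0,0,0,0]]]' --grip 1

```text
time: 24.4
position: [0.5501, 0.0697, 0.1502]
eef_rot: [[-0.349, 0.937, 0.002], [0.937, 0.349, -0.001], [-0.002, 0.001, -1.0]]
force: [0.5, 0.3, 0.2]
width: 0.997
grip_force: 0.0
```

>>> play_rows --increments '[[[0,0,0.02,0,0,0],[0,0,0.05,0,0,0],[0,0,0.08,0,0,0],[0,0,0.11,0,0,0],[0,0,0.14,0,0,0],[-0.03,0,0.16,0,0,0],[-0.07,0,0.16,0,0,0],[-0.11,0,0.16,0,0,0],[-0.15,0,0.16,0,0,0],[-0.15,0,0.16,0,0,0]]]'

```text
time: 25.4
position: [0.3958, 0.07, 0.3109]
eef_rot: [[-0.349, 0.937, 0.001], [0.937, 0.349, -0.001], [-0.001, 0.0, -1.0]]
force: [0.2, -0.1, -0.9]
width: 1.003
grip_force: 0.0
```

Run:
```python
from h import *
from rig import sensors
s=sensors.observe();print(s['time'],s['position'])
out=[]
for c,(a,b,w,h) in {'scene':(150,120,140,110),'top':(230,150,200,100)}.items():
    v=cv2.cvtColor(cams.grab_frame(c),cv2.COLOR_RGB2BGR)[b:b+h,a:a+w]
    v=cv2.resize(v,(400,int(400*h/w)),interpolation=cv2.INTER_CUBIC); out.append(np.vstack([v,np.zeros((320-v.shape[0],400,3),np.uint8)]))
cv2.imwrite('pics/end.png',np.hstack(out))
```

```text
25.4 [0.39582908 0.06995072 0.31093261]
```

View pics/end.png

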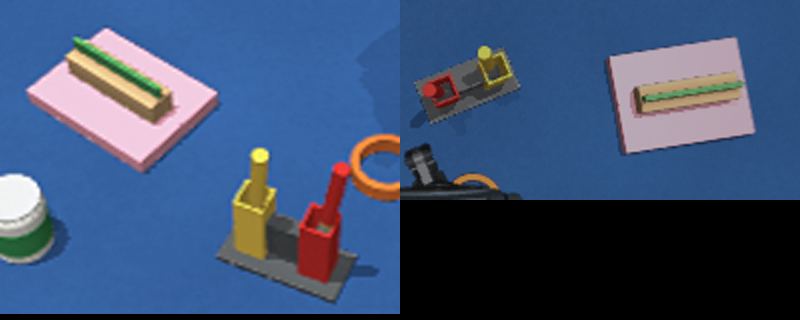

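The squeegee lies on the pad with its blade up at (120,80). Both knives stand deep in their own pockets, yellow at (260,175) and red at (335,195), and the arm is clear.

```bash
python3 -c "
from rig import arm
print(arm.finish_job())"
```

```text
the job is handed in; nothing more can be done
None
```

The job is handed in at about 25 s of the 72 s allowed. In the last pictures the squeegee lies blade up on the pink pad and both knives stand in their own pockets, but the hand-in returned no verdict.

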